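# Ready the screwdriver over the proud tuning screw

### The job

Draw the screwdriver out of the sloping tool stand, turn it plumb with the blade pointing straight down, and hold it ready over the tuning screw that stands highest on the metal filter box: the blade's tip centred over that screw's end and about two centimetres above it, touching neither the filter nor its screws. Leave the other things in place, and finish still holding the screwdriver steady there; do not put it down or let go.

Things in the scene. Friction and masses are not known exactly. Their poses are not given: they have to be found in the camera images.
- tool_stand: fixed grey and aluminium tool stand, base 125 x 196 mm, 125 mm high: two parallel drilled plates between leaning cheeks 188 mm apart. Origin at the underside (z = 0). Its tools lean 35 degrees from vertical, upper ends to the stand's own -x (the robot's side): up along a tool is (-0.574, 0, 0.819) in the stand frame. The screwdriver is in the middle hole
- socket_mouth (a point): mouth of the stand's middle hole (9 mm wide), on the upper plate's top face, 104 mm above the bench; axes as the stand's. The plates are 10 mm thick, their middles 50 mm apart. The screwdriver's handle rests on the mouth; 81 mm of shank and blade hang in the holes, so draw it out at least 90 mm along the holes' axis
- driver_handle (a point): centre of the screwdriver's handle (handle 78 mm long, 22 mm wide along own x, 24 mm along own z; whole tool 160 mm, about 70 g). Own y runs along the tool from blade to handle end; the handle ends 39 mm from here on +y and 40 mm on -y. Own x is level, crosswise to the stand's lean, while it stands there. It is a few degrees loose in its hole
- driver_tip (a point): tip of the screwdriver's blade, on the tool's axis, 121 mm from the handle's centre on -y; the shank is about 5 mm thick; axes as the handle's
- filter: metal box with brass coaxial ports at its ends, 70 x 160 mm (own x, y), 40 mm high, fixed to the bench; origin at the centre of its underside. On its lid, on the long centre line at own y = -45, 0 and +45 mm, stand three slotted brass tuning screws, one tall and two low, in any order
- tall_screw_top (a point): centre of the upper end of the tall tuning screw, which stands 26 mm above the lid (66 mm above the bench); 12 mm in diameter, with a 19 mm lock nut at its foot; z axis up
- tall_screw: the tall tuning screw, fixed; origin at its foot on the lid (40 mm above the bench)
- low_screw_a: low tuning screw, 12 mm in diameter, 10 mm above the lid, fixed; origin at its foot on the lid
- low_screw_b: the other low tuning screw, alike
- driver: the screwdriver; origin on its skin beside its middle, 41 mm below the handle's centre (own y axis as said there)
- pen: white pen, 13 mm thick, 128 mm long, loose in the stand's hole 70 mm to the stand's +y side of the screwdriver, parallel to it, 78 mm of it above the upper plate; leave alone
- marker: black marker, 16 mm thick, 101 mm long, loose in the stand's hole 70 mm to the stand's -y side of the screwdriver, parallel to it, 51 mm of it above the upper plate; leave alone
- calipers: digital calipers, 68 x 205 x 15 mm, lying loose on the bench between robot and filter; leave alone
- adapter: coaxial adapter, 20 x 42 x 21 mm, lying loose on the bench beyond the filter; leave alone
- flux_pot: small round pot, 37 mm wide, 28 mm high, loose on the bench beyond stand and filter; leave alone
Not all that is in view belongs to the job. Of the things that look like the driver, the larger one is meant.

How it is judged:
By the outcome, as a careful person would: the job done as asked, in the order asked, and still so for the second after the job is handed in, while the arm keeps its last pose, push and grip.
It also fails if it takes over 43 s, if anything falls off the work surface, if the arm or the gripper's body presses on something with over 40 N, if the wrist force passes 120 N, or if a joint passes its speed limit or range.

### The arm

A 6-joint arm with a two-finger parallel gripper is mounted at the origin on the work surface; the furniture and walls round the work are solid. World frame = base frame: x ahead of the robot, y to its left, z up, the work surface at z = 0. Lengths are in m, angles in rad, forces in N, time in s.
With the tool pointing down it reaches from about 0.35 to 0.85 m from the base axis. Payload 8.1 kg.
Tool frame: the origin (TCP) lies between the finger pads; the fingertips stand nose_length ahead of it and the grasp point (between the pads) lies 2 mm behind it (nose_length is the distance from the TCP to the fingertips, in m); z points along the fingers, x is the direction in which the jaws open and shut, and the axes are right-handed (so a half turn about z gives the same grasp; the last joint's range is limited). The gripper opens to 93 mm and grips with 3 to 60 N. Pads are 15 mm wide; open, the fingers measure 128 mm over their backs; the gripper's body (75 mm by 188 mm) begins 65 mm behind the grasp point.
Start: joints at [-1.373, 0.13, 1.488, -0, 1.523, -0.085], TCP at [0.167, -0.576, 0.236] pointing down, gripper open.
Joint ranges: [-2.96, 2.96], [-0.89, 2.26], [0.02, 2.5], [-1.34, 4.48], [0, 2.73], [-2.66, 2.66]. Speed limits (rad/s): [2.39, 2.39, 2.79, 3.14, 3.14, 3.14].

### API

Orientations are given as a rotation vector (axis times angle).
In Python, from plant import * gives the robot as it stands.
- The arm moves only by the tool carry_out, never from a script. Its argument "steps" is a list of rows, each an object with "xyz": the shift along the world's x, y, z in cm, a list of three; "rot": the turn, a rotation vector about the world's x, y, z in degrees, a list of three. In form: [{"xyz": [tx, ty, tz], "rot": [rx, ry, rz]}, ...]. A call has 1 to 10 rows; each row is the pose to reach, as a shift and turn from the pose commanded when the call began; what a row does not reach only later rows make up. A row lasts 1/10 s, in which the tool goes at most 50 mm and 8.59 degrees, less where a joint would pass 70% of its speed; a pose out of reach is approached as far as the arm can. A call with a gripper value outside its range is refused whole. "grip" is the opening, from 0 (shut) to 1 (fully open), set as the call begins (left out, the last holds). The fingers move at their own pace and stop on an object; "force" is the grip in N (left out, the last holds). Time passes only in rows, so rows that repeat a pose let the fingers close. It gives the time, the measured TCP pose, the force and the opening at its end, in the units of the state.
- read_state(): the state, without advancing time (a new reading comes with each control period).
- read_camera(name): name is "side" or "top" or "wrist"; returns the picture (480x640x3 uint8, red, green, blue); there is no depth.
- calibration(name): a dict with "fov_y" (degrees; the focal length in pixels is half the picture's height over the tangent of half this angle, whatever the lens; pixels are square), "cx", "cy" (the principal point, pixels), "xyz" and "attitude" of the camera in the world. Camera axes: x right, y down, z forward; pixel columns grow to the right and rows downward; lengths in m; the calibration is good to about 2 mm. A picture is of the moment at which its call begins: read the wrist's pose just before it. calibration takes no time and is no camera call; for the wrist camera it gives the pose at the moment of the call.
- close_job(): hands the job in, once; it reports no verdict.
The state is a dict: "t": time; "q": joint angles; "dq": joint speeds; "joint_torque": joint torques, N m; "tool_pos": TCP position; "orientation": TCP orientation; "force": force on the tool from outside, world axes, zero at the start; "wrist_torque": the same for the moment, N m; "opening": finger opening in m.
Only numpy, scipy, OpenCV 4.12 (cv2) and the standard library are available. Lean on these libraries where they do the work, as an engineer would, in place of code of your own. Each camera call takes 0.05 s, during which the arm holds its last target.

## Working session

There is one attempt and no reset: what is moved stays moved. The work goes in short steps, Python scripts to look and compute and a tool call to move; the robot and the scene stay as the last step left them, time stands still between calls to the robot, and variables do not carry over. Pictures are saved under pics/ and viewed, and the job is handed in when it is done.

Besides the shell and the picture viewer there is one more tool, called after ">>>" as name(argument=value, ...) on one line, values as JSON. carry_out: Moves the arm, as the interface text tells. Its arguments: {"type":"object","properties":{"steps":{"type":"array","items":{"type":"object","properties":{"xyz":{"type":"array","items":{"type":"number"}},"rot":{"type":"array","items":{"type":"number"}}}}},"grip":{"type":"number"},"force":{"type":"number"}},"required":["steps"]}

```bash
ls; mkdir -p pics; python3 - <<'E'
from plant import *
import cv2
print(read_state())
for n in ["side","top","wrist"]:
    c=calibration(n); print(n,c)
    cv2.imwrite(f"pics/{n}0.png",read_camera(n)[:,:,::-1])
E
```

```text
pics
{'t': 0.0, 'q': array([-1.37339376e+00,  1.31137601e-01,  1.48928774e+00, -7.90979378e-06,
        1.52300491e+00, -8.53942400e-02]), 'dq': array([-0.00011317,  0.00212502, -0.00078216,  0.00179967,  0.00085868,
       -0.00170695]), 'joint_torque': array([-1.08884840e-03, -5.59830987e+01, -4.91769075e+01,  7.66411331e-02,
        3.50846106e-02, -1.25898000e-04]), 'tool_pos': array([ 0.1673402 , -0.57562439,  0.23459685]), 'orientation': array([-2.51135903e+00,  1.88547595e+00,  2.15954617e-03]), 'force': array([-0.12144532, -0.72586576,  0.13196034]), 'wrist_torque': array([ 0.04697241,  0.05073508, -0.01219506]), 'opening': 0.09314932243388091}
side {'fov_y': 51.020382196840416, 'cx': 325.6628672679462, 'cy': 236.14489014327796, 'xyz': array([ 0.51774776, -0.73121396,  0.6603721 ]), 'attitude': array([-2.25321414, -0.00385665, -0.02661723])}
top {'fov_y': 45.18429330512276, 'cx': 308.8516122512482, 'cy': 237.77351593091112, 'xyz': array([ 0.26793909, -0.05599163,  1.28538305]), 'attitude': array([-2.14588765,  2.09039761, -0.20193664])}
wrist {'fov_y': 58.23002515649525, 'cx': 320.80231070654946, 'cy': 237.2183833628983, 'xyz': array([ 0.24183175, -0.55282163,  0.38378183]), 'attitude': array([ 2.32140298, -1.74289004, -0.25342282])}
```

View pics/side0.png

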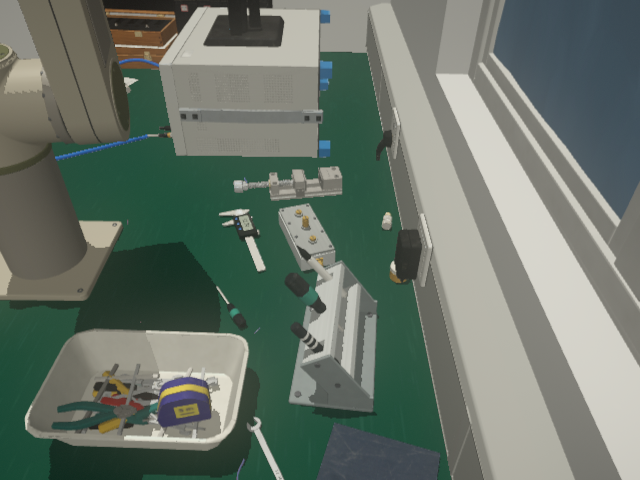

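View pics/top0.png

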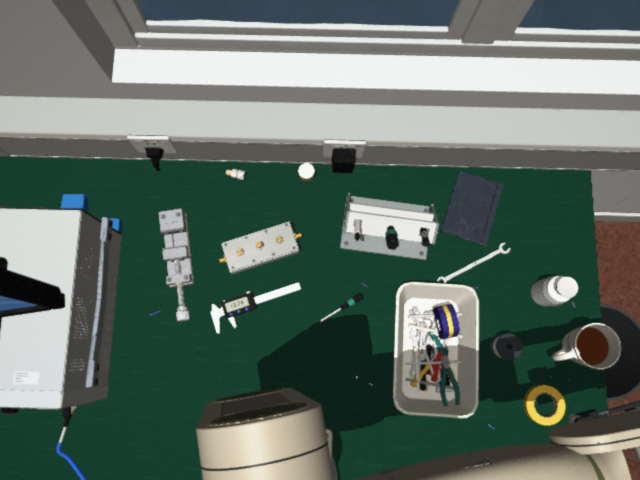

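View pics/wrist0.png

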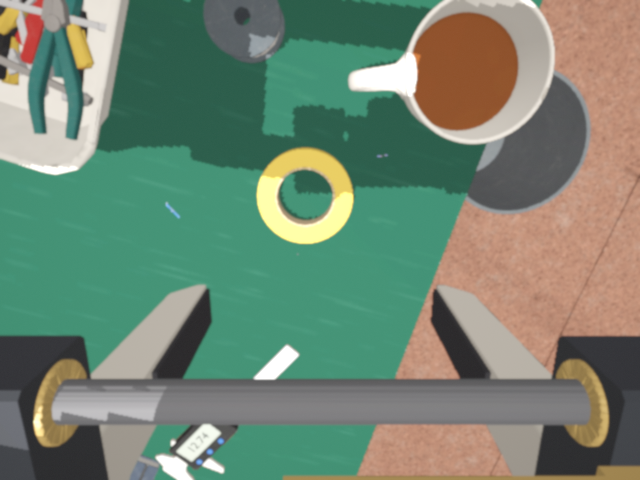

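```bash
python3 - <<'E'
import cv2
t=cv2.imread('pics/top0.png'); s=cv2.imread('pics/side0.png')
cv2.imwrite('pics/t_st.png',cv2.resize(t[185:265,330:450],None,fx=6.5,fy=6.5,interpolation=cv2.INTER_CUBIC))
cv2.imwrite('pics/t_fi.png',cv2.resize(t[210:280,210:310],None,fx=8,fy=8,interpolation=cv2.INTER_CUBIC))
cv2.imwrite('pics/s_st.png',cv2.resize(s[235:415,270:390],None,fx=3.3*1,fy=3.3,interpolation=cv2.INTER_CUBIC))
cv2.imwrite('pics/s_fi.png',cv2.resize(s[195:275,270:370],None,fx=7,fy=7,interpolation=cv2.INTER_CUBIC))
E
```

```text
(no output)
```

View pics/t_st.png

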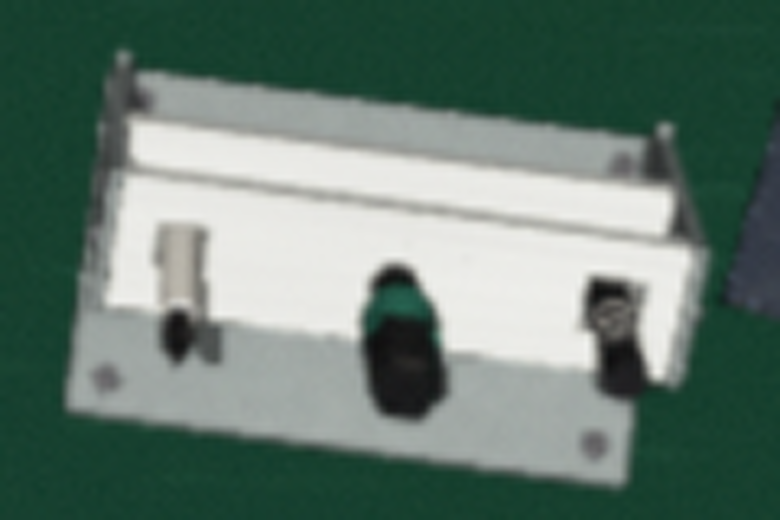

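View pics/t_fi.png

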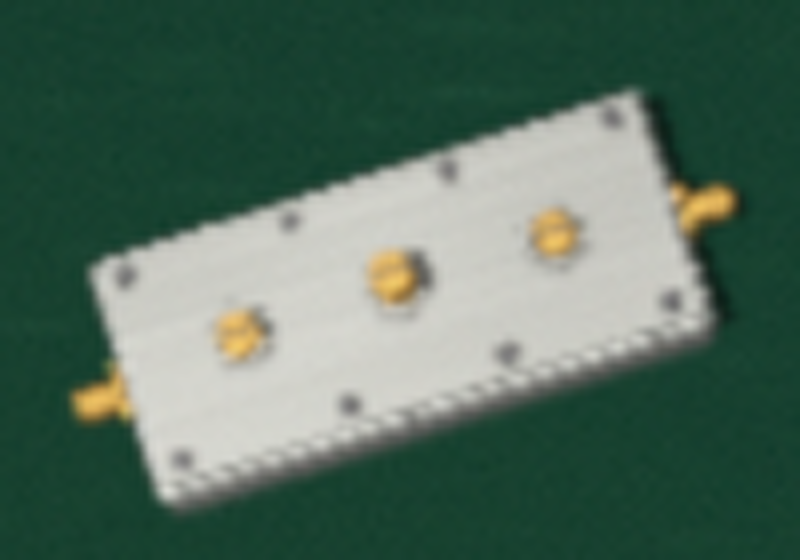

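View pics/s_st.png

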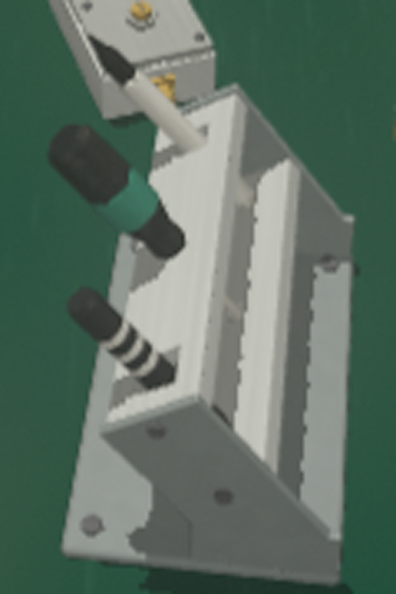

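View pics/s_fi.png

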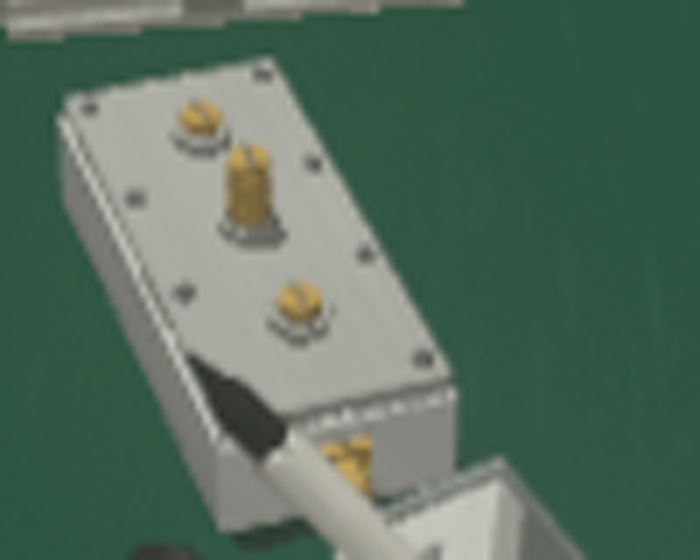

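```bash
cat > h.py <<'E'
from plant import *
import numpy as np, cv2
from scipy.spatial.transform import Rotation as R
def K(c):
    f=240/np.tan(np.radians(c['fov_y']/2)); return np.array([[f,0,c['cx']],[0,f,c['cy']],[0,0,1]])
def rot(c): return R.from_rotvec(c['attitude']).as_matrix()
def proj(c,P):
    p=(np.atleast_2d(P)-c['xyz'])@rot(c); q=p@K(c).T; return q[:,:2]/q[:,2:]
def ray(c,px):
    d=rot(c)@np.linalg.inv(K(c))@np.array([px[0],px[1],1.]); return d/np.linalg.norm(d)
def onz(c,px,z):
    d=ray(c,px); return c['xyz']+d*(z-c['xyz'][2])/d[2]
def tri(*cp):
    A=0;b=0
    for c,px in cp:
        d=ray(c,px);M=np.eye(3)-np.outer(d,d);A=A+M;b=b+M@c['xyz']
    X=np.linalg.solve(A,b); return X,[np.round(proj(c,X)[0]-px,2) for c,px in cp]
E
python3 - <<'E'
from h import *
np.set_printoptions(precision=4,suppress=True)
T=calibration('top');S=calibration('side')
print('tall',tri((T,(259,244.4)),(S,(305.4,217.6))),onz(T,(259,244.4),.066),onz(S,(305.4,217.6),.066))
co=[onz(T,p,.04) for p in [(221.5,243.5),(289.75,221.5),(299,249.75),(231,271.9)]]
print(co,np.mean(co,0),[np.linalg.norm(co[i]-co[i-1]) for i in range(4)])
a=onz(T,(340.5,248.1),.0);b=onz(T,(426.6,259.9),.0);print('base front',a,b,np.linalg.norm(a-b))
E
```

```text
tall (array([0.4925, 0.0587, 0.0638]), [array([-0.19, -1.27]), array([-1.36,  0.34])]) [0.4894 0.058  0.066 ] [0.4953 0.0571 0.066 ]
[array([0.494 , 0.1429, 0.04  ]), array([ 0.5474, -0.0054,  0.04  ]), array([ 0.4845, -0.0277,  0.04  ]), array([0.4317, 0.1187, 0.04  ])] [0.4894 0.0571 0.04  ] [np.float64(0.06673844897016855), np.float64(0.15755285835359317), np.float64(0.06672008978056398), np.float64(0.15563285084785972)]
base front [ 0.4977 -0.1205  0.    ] [ 0.4758 -0.3149  0.    ] 0.19561520555166437
```

```bash
cat > fit.py <<'E'
from h import *
from scipy.optimize import minimize
np.set_printoptions(precision=4,suppress=True)
T=calibration('top');S=calibration('side')
yaw=np.radians(-6.4)
ex=np.array([np.cos(yaw),np.sin(yaw),0]);ey=np.array([-np.sin(yaw),np.cos(yaw),0]);ez=np.array([0,0,1.])
u=-.5736*ex+.8192*ez
def cyl(base,u,prof,n=24):
    a=ey; b=np.cross(u,a); P=[]
    for h,r in prof:
        for t in np.linspace(0,2*np.pi,n): P.append(base+h*u+r*(np.cos(t)*a+np.sin(t)*b))
    return np.array(P)
prof=[(0,.006),(.01,.007),(.02,.010),(.035,.0115),(.07,.0115),(.079,.009)]
# dark/green mask centroid for driver
def draw(m,tag):
    for n,c,(x0,y0,x1,y1),k in [('top',T,(330,185,450,265),6.5),('side',S,(270,235,390,415),3.3)]:
        im=cv2.imread(f'pics/{n}0.png')[y0:y1,x0:x1]; im=cv2.resize(im,None,fx=k,fy=k,interpolation=cv2.INTER_CUBIC)
        h=cv2.convexHull(proj(c,cyl(m,u,prof)).astype(np.float32))[:,0]
        cv2.polylines(im,[(((h+.5-[x0,y0])*k-.5)).astype(int)],True,(0,0,255),1)
        for d in (.07,-.07):
            h=cv2.convexHull(proj(c,cyl(m+d*ey,u,[(0,.0065),(.078 if d>0 else .051,.0065)])).astype(np.float32))[:,0]
            cv2.polylines(im,[(((h+.5-[x0,y0])*k-.5)).astype(int)],True,(255,0,0),1)
        cv2.imwrite(f'pics/fit_{n}_{tag}.png',im)
E
python3 - <<'E'
from fit import *
# upper end px and lower end px estimates
tu=np.array([405,385])/6.5+[330,185]; tl=np.array([395,290])/6.5+[330,185]
su=np.array([80,155])/3.3+[270,235]; sl=np.array([168,242])/3.3+[270,235]
print(tri((T,tu),(S,su)),tri((T,tl),(S,sl)))
def cost(m):
    P=np.array([[*m,.104]])[0]
    return sum(((proj(c,P+.07*u)[0]-pu)**2).sum()+((proj(c,P+.008*u)[0]-pl)**2).sum() for c,pu,pl in [(T,tu,tl),(S,su,sl)])
r=minimize(cost,[.5,-.22]);print(r.x,r.fun); draw(np.array([*r.x,.104]),'a')
E
```

```text
(array([ 0.4836, -0.2152,  0.155 ]), [array([-0.29, -1.52]), array([-2.09,  0.53])]) (array([ 0.5232, -0.2193,  0.1053]), [array([-0.17, -1.08]), array([-1.5 ,  0.39])])
[ 0.5261 -0.222 ] 25.23188214507494
```

View pics/fit_top_a.png

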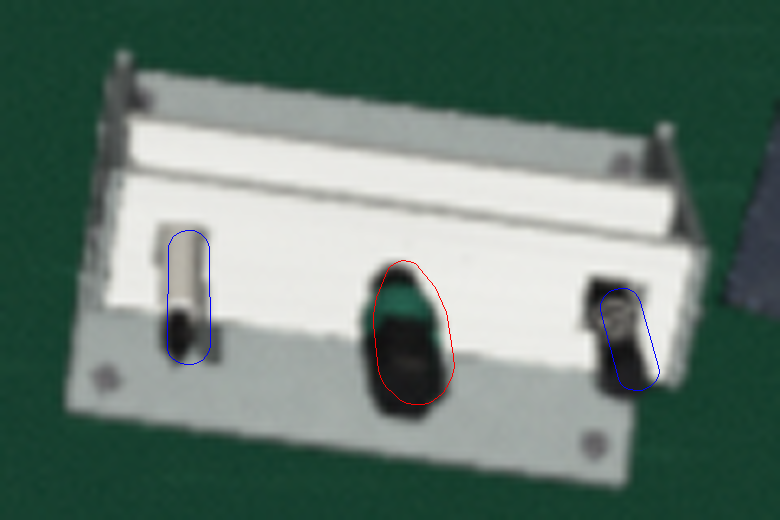

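View pics/fit_side_a.png

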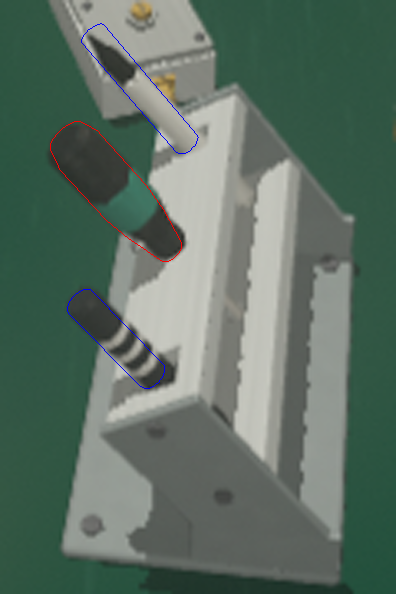

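```bash
cat >> h.py <<'E'
def Rt(yaw_deg,tilt_deg):
    """tool x=-ey(yaw), z=-u(tilt)"""
    y=np.radians(yaw_deg);t=np.radians(tilt_deg)
    ex=np.array([np.cos(y),np.sin(y),0]);ey=np.array([-np.sin(y),np.cos(y),0]);u=-np.sin(t)*ex+np.cos(t)*np.array([0,0,1.])
    x=-ey;z=-u;return np.stack([x,np.cross(z,x),z],1)
def delta(pos,Rm,s=None):
    s=s or read_state()
    d=(np.array(pos)-s['tool_pos'])*100
    r=(R.from_matrix(Rm)*R.from_rotvec(s['orientation']).inv()).as_rotvec(degrees=True)
    print('xyz cm',d.round(2),'rot deg',r.round(2),np.linalg.norm(r).round(1))
E
python3 - <<'E'
import plant
print([n for n in dir(plant) if not n.startswith('_')])
from h import *
try: print(nose_length)
except Exception as e: print(e)
print(R.from_rotvec(read_state()['orientation']).as_matrix().round(3))
delta((.411,-.207,.27),Rt(-6.4,35))
E
```

```text
['IKError', 'calibration', 'close_job', 'nose_length', 'read_camera', 'read_state']
0.017
[[ 0.279 -0.96  -0.   ]
 [-0.96  -0.279  0.001]
 [-0.001 -0.    -1.   ]]
xyz cm [24.36 36.88  3.52] rot deg [  2.93 -35.09 -21.92] 41.5
```

>>> carry_out(steps=[{"xyz":[1,1.5,4],"rot":[0,0,-1]},{"xyz":[3,5,7],"rot":[0,-3,-3]},{"xyz":[6,9,8],"rot":[0.5,-7,-6]},{"xyz":[8.5,13,8],"rot":[1,-11,-9]},{"xyz":[11,17,8],"rot":[1.3,-15,-11]},{"xyz":[13.5,21,8],"rot":[1.7,-20,-13]},{"xyz":[16,25,8],"rot":[2,-24,-15]},{"xyz":[18.5,29,8],"rot":[2.3,-28,-18]},{"xyz":[21.5,33,6],"rot":[2.6,-32,-20]},{"xyz":[24.4,36.9,4],"rot":[2.9,-35.1,-21.9]}], grip=0.55)

```text
t: 1.15
tool_pos: [0.4085, -0.2112, 0.2781]
orientation: [-1.772, 1.988, -0.633]
force: [-0.2, 0.6, -0.6]
opening: 0.0508
```

>>> carry_out(steps=[{"xyz":[0,0,0],"rot":[0,0,0]},{"xyz":[0,0,0],"rot":[0,0,0]},{"xyz":[0,0,0],"rot":[0,0,0]}])

```text
t: 1.45
tool_pos: [0.4079, -0.213, 0.2796]
orientation: [-1.778, 1.988, -0.631]
force: [-0.4, -0.7, -0.0]
opening: 0.0515
```

```bash
python3 - <<'E'
from h import *
s=read_state();print(s);c=calibration('wrist');print(c)
np.save('w1.npy',c,allow_pickle=True)
cv2.imwrite('pics/w1.png',read_camera('wrist')[:,:,::-1])
delta((.411,-.207,.27),Rt(-6.4,35))
E
```

```text
{'t': 1.45, 'q': array([-0.93641037, -0.88037449,  2.30160187,  0.449966  ,  1.30145624,
        0.7177517 ]), 'dq': array([-0.02512027,  0.01267971, -0.02140312, -0.0002788 , -0.00100053,
        0.00377115]), 'joint_torque': array([ 1.06526121e+00, -1.24876571e+01, -5.08371735e+01,  2.93802716e+00,
       -2.55466841e+00,  2.12229212e-02]), 'tool_pos': array([ 0.40791424, -0.21297328,  0.27962692]), 'orientation': array([-1.77776708,  1.9876623 , -0.63137469]), 'force': array([-0.42901341, -0.74166098, -0.00478686]), 'wrist_torque': array([ 0.03160841,  0.33393546, -0.02703233]), 'opening': 0.051465745745113194}
{'fov_y': 58.23002515649525, 'cx': 320.80231070654946, 'cy': 237.2183833628983, 'xyz': array([ 0.38581831, -0.20877204,  0.44682704]), 'attitude': array([-1.93662412,  2.16704382, -0.35934181])}
xyz cm [ 0.32  0.65 -0.99] rot deg [0.22 0.03 0.11] 0.3
```

View pics/w1.png

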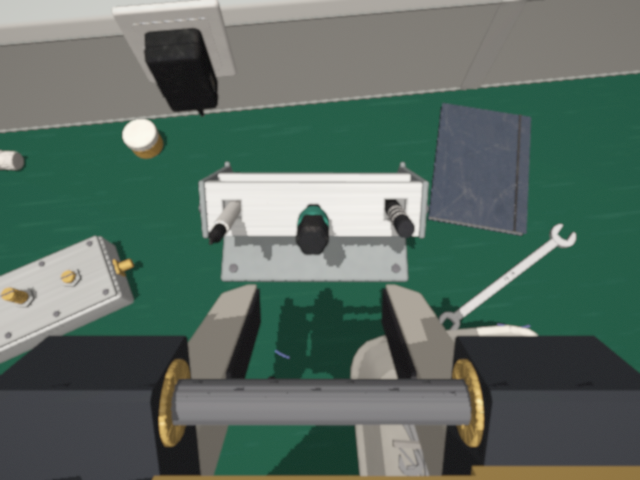

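```bash
python3 - <<'E'
from h import *
im=cv2.imread('pics/w1.png')[150:290,190:440]
cv2.imwrite('pics/w1c.png',cv2.resize(im,None,fx=3.2,fy=3.2,interpolation=cv2.INTER_CUBIC))
im=cv2.imread('pics/w1.png')[195:265,280:350]
cv2.imwrite('pics/w1d.png',cv2.resize(im,None,fx=8,fy=8,interpolation=cv2.INTER_CUBIC))
E
```

```text
(no output)
```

View pics/w1c.png

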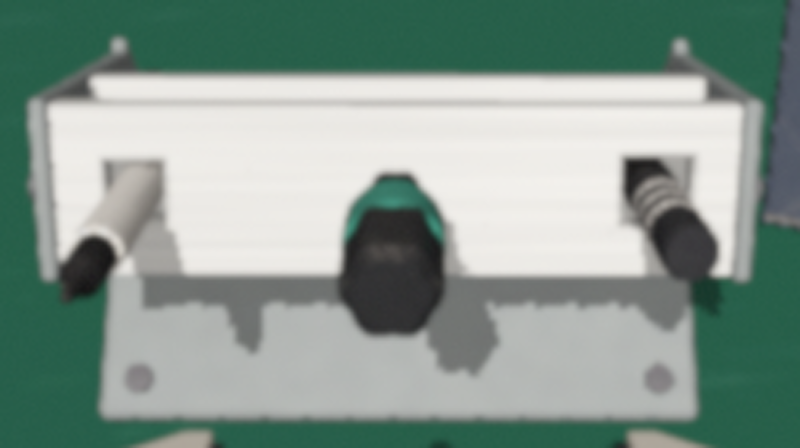

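View pics/w1d.png

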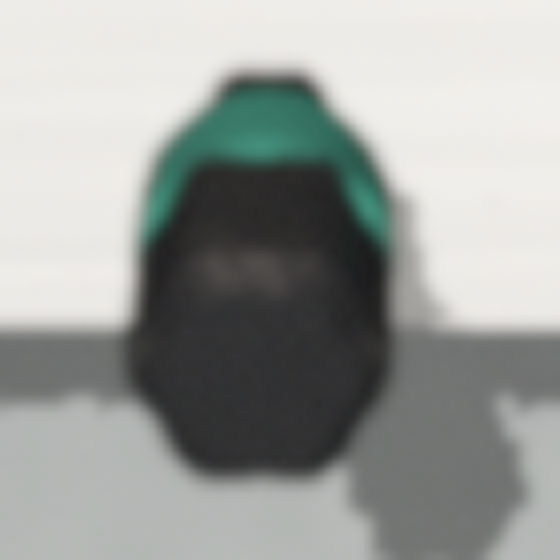

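```bash
python3 - <<'E'
from fit import *
W=np.load('w1.npy',allow_pickle=True).item()
tu=np.array([405,385])/6.5+[330,185]; tl=np.array([394,278])/6.5+[330,185]
su=np.array([75,148])/3.3+[270,235]; sl=np.array([170,246])/3.3+[270,235]
wu=np.array([260,362])/8+[280,195]; wl=np.array([268,85])/8+[280,195]
print(tri((T,tu),(S,su),(W,wu)));print(tri((W,wu),(S,su)));print(tri((W,wu),(T,tu)))
for m in ([.526,-.222,.104],[.525,-.2195,.104]):
    m=np.array(m);print(proj(W,m+.079*u),wu,proj(W,m),wl)
print('yaw check plate back edge', [onz(W,np.array(p)/3.2+[190,150],.0) for p in [(100,415),(697,418)]])
E
```

```text
(array([ 0.4817, -0.2147,  0.1585]), [array([-0.31, -0.92]), array([-1.93,  0.6 ]), array([-0.23, -1.35])])
(array([ 0.4827, -0.2142,  0.1581]), [array([-1.16, -2.4 ]), array([-1.2 ,  0.57])])
(array([ 0.4789, -0.2146,  0.1639]), [array([-0.06,  0.06]), array([ 0.02, -0.02])])
[[315.4144 234.84  ]] [312.5  240.25] [[316.1643 209.3825]] [313.5   205.625]
[[311.9261 236.6057]] [312.5  240.25] [[313.3926 210.7572]] [313.5   205.625]
yaw check plate back edge [array([ 0.4999, -0.1175,  0.    ]), array([ 0.4768, -0.3136,  0.    ])]
```

```bash
python3 - <<'E'
from h import *
delta((.460,-.213,.193),Rt(-6.5,35))
E
```

```text
xyz cm [ 5.22  0.05 -8.69] rot deg [0.22 0.03 0.01] 0.2
```

>>> carry_out(steps=[{"xyz":[0.9,0,-1.5]},{"xyz":[2,0,-3.3]},{"xyz":[3,0,-5]},{"xyz":[4,0,-6.8]},{"xyz":[5.2,0,-8.7]},{"xyz":[5.2,0,-8.7]},{"xyz":[5.2,0,-8.7]},{"xyz":[5.2,0,-8.7]}])

```text
validation failed for argument at $.st...
```

```bash
python3 - <<'E'
from h import *
s=read_state();print(s['q'].round(3),s['t'],s['tool_pos']);c=calibration('wrist')
np.save('w2.npy',c,allow_pickle=True)
cv2.imwrite('pics/w2.png',read_camera('wrist')[:,:,::-1])
delta((.460,-.213,.193),Rt(-6.5,35))
delta((.499,-.217,.137),Rt(-6.5,35))
M=R.from_rotvec(s['orientation']).as_matrix()
print(M.T@(c['xyz']-s['tool_pos']))
print([proj(c,s['tool_pos']+M@np.array(p)).round(0) for p in ([0,0,-.002],[0,0,.03],[0,0,.06])])
E
```

```text
[-0.937 -0.88   2.301  0.45   1.301  0.718] 1.5 [ 0.40782443 -0.21347519  0.27990548]
xyz cm [ 5.22  0.07 -8.69] rot deg [0.21 0.03 0.05] 0.2
xyz cm [  9.12  -0.33 -14.29] rot deg [0.21 0.03 0.05] 0.2
[-0.00104511 -0.0776739  -0.1497633 ]
[array([[323., 323.]]), array([[323., 290.]]), array([[323., 267.]])]
```

View pics/w2.png

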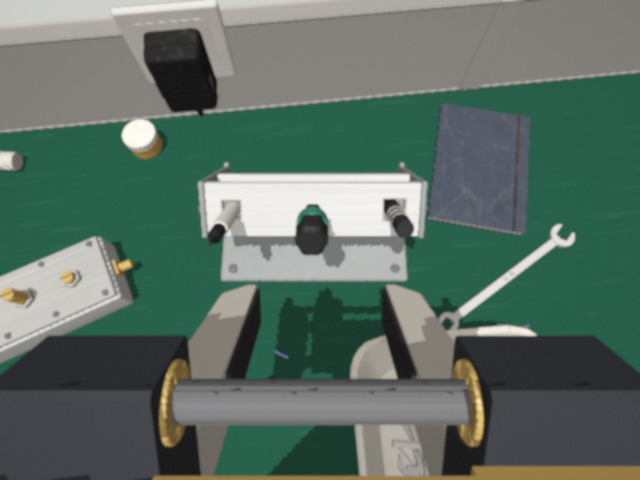

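Rows need "rot" too.

>>> carry_out(steps=[{"xyz":[0.9,0,-1.5],"rot":[0.2,0,0]},{"xyz":[2,0,-3.3],"rot":[0.2,0,0]},{"xyz":[3,0,-5],"rot":[0.2,0,0]},{"xyz":[4,0,-6.8],"rot":[0.2,0,0]},{"xyz":[5.2,0,-8.7],"rot":[0.2,0,0]},{"xyz":[5.2,0,-8.7],"rot":[0.2,0,0]},{"xyz":[5.2,0,-8.7],"rot":[0.2,0,0]},{"xyz":[5.2,0,-8.7],"rot":[0.2,0,0]}])

```text
t: 2.35
tool_pos: [0.46, -0.2131, 0.1928]
orientation: [-1.774, 1.988, -0.627]
force: [0.5, 0.3, 1.0]
opening: 0.0509
```

```bash
python3 - <<'E'
from h import *
s=read_state();print(s['q'].round(3),s['t'],s['tool_pos']);c=calibration('wrist')
np.save('w2.npy',c,allow_pickle=True)
cv2.imwrite('pics/w3.png',read_camera('wrist')[:,:,::-1])
delta((.460,-.213,.193),Rt(-6.5,35))
delta((.499,-.217,.137),Rt(-6.5,35))
M=R.from_rotvec(s['orientation']).as_matrix()
print([proj(c,s['tool_pos']+M@np.array(p)).round(0) for p in ([0,0,-.002],[0,0,.03],[0,0,.06])])
E
```

```text
[-0.803 -0.676  2.35   0.444  1.019  0.732] 2.35 [ 0.4599584  -0.2131003   0.19281703]
xyz cm [-0.    0.01  0.01] rot deg [-0.01  0.08  0.  ] 0.1
xyz cm [ 3.9  -0.39 -5.59] rot deg [-0.01  0.08  0.  ] 0.1
[array([[323., 323.]]), array([[323., 290.]]), array([[323., 267.]])]
```

View pics/w3.png

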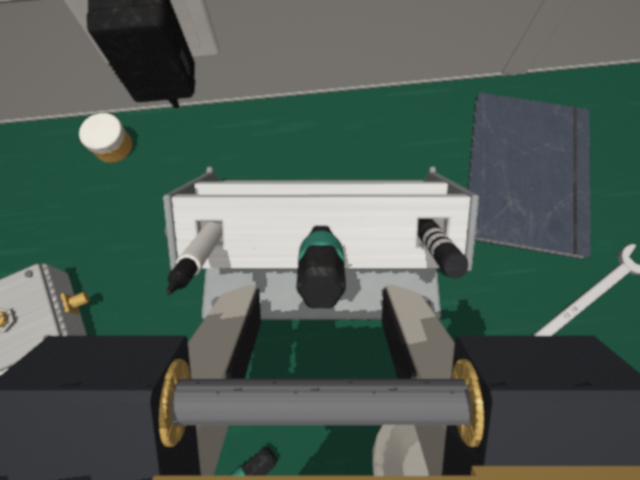

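```bash
python3 - <<'E'
from h import *
im=cv2.imread('pics/w3.png')[215:315,275:375]
cv2.imwrite('pics/w3c.png',cv2.resize(im,None,fx=6,fy=6,interpolation=cv2.INTER_CUBIC))
E
```

```text
(no output)
```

View pics/w3c.png

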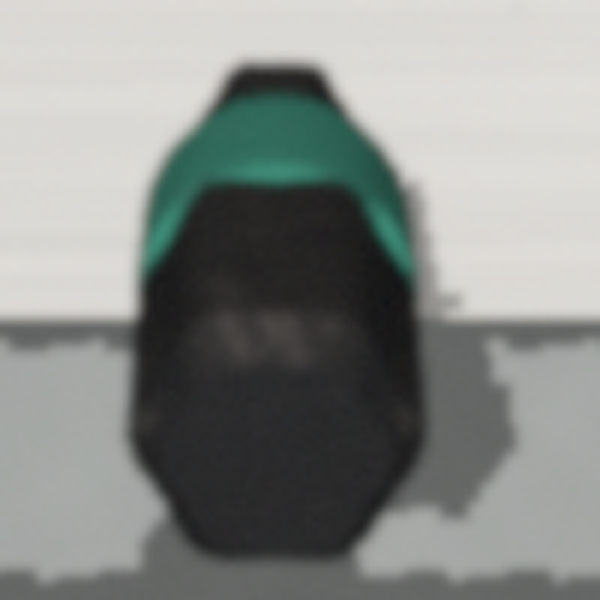

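```bash
python3 - <<'E'
from fit import *
W=np.load('w1.npy',allow_pickle=True).item();W3=np.load('w2.npy',allow_pickle=True).item()
tu=np.array([405,385])/6.5+[330,185]
su=np.array([75,148])/3.3+[270,235]
wu=np.array([260,362])/8+[280,195]; w3=np.array([277,418])/6+[275,215]
X,r=tri((T,tu),(W3,w3),(W,wu));print(X,r)
print(tri((W3,w3),(W,wu)),tri((W3,w3),(W,wu),(T,tu),(S,su)))
s=read_state();M=R.from_rotvec(s['orientation']).as_matrix()
print('tool coords',M.T@(X-s['tool_pos']))
# plate mouth: row of plate back/front edges center
print(proj(W3,np.array([.523,-.2195,.104])))
E
```

```text
[ 0.4798 -0.2147  0.1621] [array([-0.05, -0.33]), array([0.45, 2.03]), array([-0.02, -0.45])]
(array([ 0.4834, -0.2149,  0.1503]), [array([ 0.03, -0.  ]), array([-0.02,  0.  ])]) (array([ 0.4817, -0.2147,  0.1585]), [array([-0.01, -0.16]), array([-0.24, -1.32]), array([-0.31, -0.91]), array([-1.94,  0.61])])
tool coords [-0.0006  0.0015  0.0367]
[[321.2237 238.0054]]
```

```bash
python3 - <<'E'
from fit import *
W3=np.load('w2.npy',allow_pickle=True).item()
k=6;x0,y0=275,215
for m in ([.523,-.2195,.104],[.526,-.2195,.104]):
  for tilt in (32,35,38):
    t=np.radians(tilt); uu=-np.sin(t)*ex+np.cos(t)*ez
    P=cyl(np.array(m),uu,prof); hh=cv2.convexHull(proj(W3,P).astype(np.float32))[:,0]
    print(m[0],tilt,'cap',proj(W3,m+.079*uu).round(1),'bbox',hh.min(0).round(1),hh.max(0).round(1))
    hh=proj(T,P);print('   top bbox',hh.min(0).round(1),hh.max(0).round(1));hh=proj(S,P);print('   side bbox',hh.min(0).round(1),hh.max(0).round(1))
# observed
print('obs w3 x 296.5-345.5 y 225.5-307.5')
print('obs top',330+360/6.5,185+262/6.5,330+448/6.5,185+420/6.5)
print('obs side',270+48/3.3,235+122/3.3,270+187/3.3,235+260/3.3)
E
```

```text
0.523 32 cap [[321.5 279.1]] bbox [296.9 228.7] [345.8 297.9]
   top bbox [385.9 226. ] [398.5 246.5]
   side bbox [285.1 269.4] [322.8 312.6]
0.523 35 cap [[321.5 287.7]] bbox [297.  228.8] [345.7 305.9]
   top bbox [385.8 226.1] [398.2 248.4]
   side bbox [282.9 270.3] [322.6 312.7]
0.523 38 cap [[321.5 296.1]] bbox [297.2 228.9] [345.6 313.6]
   top bbox [385.6 226.1] [397.9 250.1]
   side bbox [280.8 271.2] [322.5 312.7]
0.526 32 cap [[320.7 272.6]] bbox [296.3 224.2] [345.  291.4]
   top bbox [385.9 224.6] [398.5 245. ]
   side bbox [287.2 269.4] [324.8 312.6]
0.526 35 cap [[320.8 281.2]] bbox [296.4 224.3] [344.9 299.4]
   top bbox [385.8 224.7] [398.2 246.9]
   side bbox [285.  270.3] [324.7 312.7]
0.526 38 cap [[320.8 289.6]] bbox [296.6 224.4] [344.8 307.1]
   top bbox [385.6 224.7] [397.9 248.6]
   side bbox [282.9 271.2] [324.5 312.7]
obs w3 x 296.5-345.5 y 225.5-307.5
obs top 385.38461538461536 225.30769230769232 398.9230769230769 249.6153846153846
obs side 284.54545454545456 271.969696969697 326.6666666666667 313.7878787878788
```

>>> carry_out(steps=[{"xyz":[0.7,-0.05,-0.9],"rot":[0,0,0]},{"xyz":[1.5,-0.1,-2.0],"rot":[0,0,0]},{"xyz":[2.3,-0.2,-3.1],"rot":[0,0,0]},{"xyz":[3.1,-0.3,-4.2],"rot":[0,0,0]},{"xyz":[3.7,-0.35,-5.0],"rot":[0,0,0]},{"xyz":[4.0,-0.37,-5.4],"rot":[0,0,0]},{"xyz":[4.0,-0.37,-5.4],"rot":[0,0,0]},{"xyz":[4.0,-0.37,-5.4],"rot":[0,0,0]}])

```text
t: 3.2
tool_pos: [0.5, -0.216, 0.138]
orientation: [-1.775, 1.987, -0.626]
force: [0.0, 0.3, -0.1]
opening: 0.0509
```

```bash
python3 - <<'E'
from h import *
s=read_state();print(s['q'].round(3),s['t'],s['tool_pos'],s['force'])
for n in ['wrist','side']: cv2.imwrite(f'pics/{n}4.png',read_camera(n)[:,:,::-1])
im=cv2.imread('pics/side4.png')[180:420,240:440];cv2.imwrite('pics/side4c.png',cv2.resize(im,None,fx=2.5,fy=2.5,interpolation=cv2.INTER_CUBIC))
E
```

```text
[-0.726 -0.464  2.321  0.469  0.823  0.716] 3.2 [ 0.50001079 -0.21598911  0.13797735] [ 0.00166725  0.34621921 -0.09654883]
```

View pics/wrist4.png

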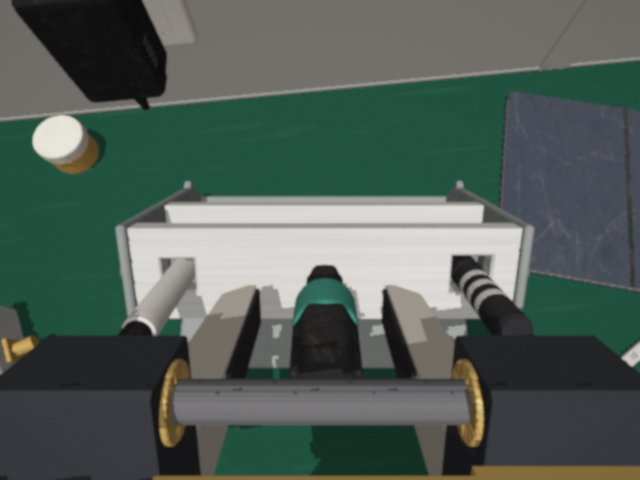

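View pics/side4c.png

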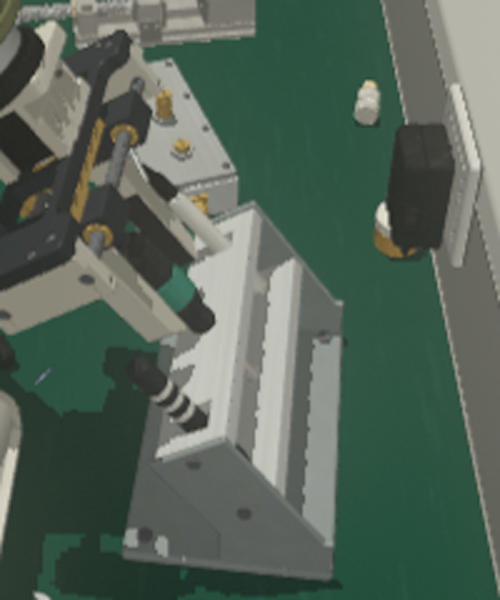

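>>> carry_out(steps=[{"xyz":[0,0,0],"rot":[0,0,0]},{"xyz":[0,0,0],"rot":[0,0,0]},{"xyz":[0,0,0],"rot":[0,0,0]},{"xyz":[0,0,0],"rot":[0,0,0]},{"xyz":[0,0,0],"rot":[0,0,0]},{"xyz":[0,0,0],"rot":[0,0,0]}], grip=0, force=38)

```text
t: 3.9
tool_pos: [0.4999, -0.2164, 0.1374]
orientation: [-1.775, 1.988, -0.627]
force: [0.0, -4.9, -0.4]
opening: 0.0217
```

```bash
python3 - <<'E'
from h import *
s=read_state();print(s['t'],s['tool_pos'],s['force'],s['wrist_torque'],s['opening'])
cv2.imwrite(f'pics/wrist5.png',read_camera('wrist')[:,:,::-1])
E
```

```text
3.9 [ 0.49994989 -0.21636521  0.13736325] [ 0.04134106 -4.92462965 -0.4462229 ] [-0.8682084   0.57545747 -0.67746508] 0.021717284259493756
```

View pics/wrist5.png

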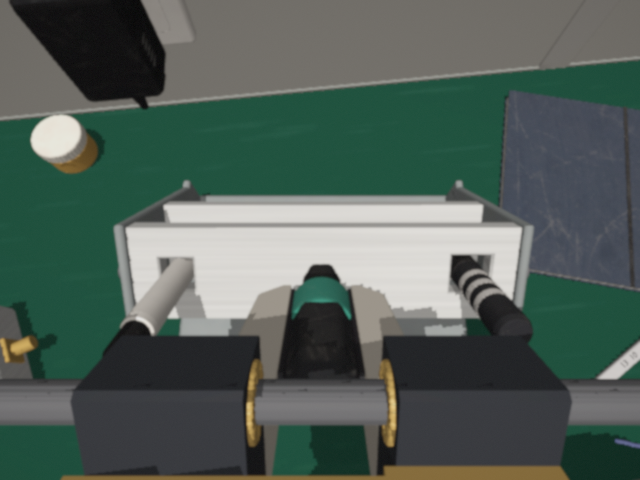

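>>> carry_out(steps=[{"xyz":[-0.1,-0.03,0.15],"rot":[0,0,0]},{"xyz":[-0.4,0,0.57],"rot":[0,0,0]},{"xyz":[-0.8,0.04,1.15],"rot":[0,0,0]},{"xyz":[-1.2,0.09,1.72],"rot":[0,0,0]},{"xyz":[-1.6,0.13,2.3],"rot":[0,0,0]},{"xyz":[-1.9,0.17,2.73],"rot":[0,0,0]},{"xyz":[-2.0,0.18,2.87],"rot":[0,0,0]}])

```text
t: 4.65
tool_pos: [0.4797, -0.2137, 0.166]
orientation: [-1.775, 1.988, -0.625]
force: [-0.3, -2.6, -2.1]
opening: 0.0215
```

```bash
python3 - <<'E'
from h import *
s=read_state();print(s['t'],s['tool_pos'],s['force'],s['wrist_torque'],s['opening'],s['q'].round(3))
E
```

```text
4.65 [ 0.47967321 -0.21372935  0.16601311] [-0.29683288 -2.64313981 -2.1220378 ] [-0.31277145  0.54686748 -0.34656661] 0.021530077532338723 [-0.762 -0.576  2.339  0.452  0.923  0.73 ]
```

>>> carry_out(steps=[{"xyz":[-0.3,0.02,0.43],"rot":[0,0,0]},{"xyz":[-0.8,0.08,1.15],"rot":[0,0,0]},{"xyz":[-1.4,0.15,2.0],"rot":[0,0,0]},{"xyz":[-2.0,0.21,2.87],"rot":[0,0,0]},{"xyz":[-2.6,0.28,3.73],"rot":[0,0,0]},{"xyz":[-3.2,0.35,4.6],"rot":[0,0,0]},{"xyz":[-3.8,0.42,5.45],"rot":[0,0,0]},{"xyz":[-4.2,0.46,6.0],"rot":[0,0,0]},{"xyz":[-4.2,0.46,6.0],"rot":[0,0,0]}])

```text
t: 5.55
tool_pos: [0.4379, -0.2094, 0.2271]
orientation: [-1.775, 1.987, -0.627]
force: [0.1, 0.5, -0.0]
opening: 0.022
```

```bash
python3 - <<'E'
from h import *
s=read_state();print(s['t'],s['tool_pos'],s['force'],s['wrist_torque'],s['opening'],s['q'].round(3))
for n in ['wrist','side']: cv2.imwrite(f'pics/{n}6.png',read_camera(n)[:,:,::-1])
im=cv2.imread('pics/side6.png')[160:400,220:420];cv2.imwrite('pics/side6c.png',cv2.resize(im,None,fx=2.5,fy=2.5,interpolation=cv2.INTER_CUBIC))
E
```

```text
5.55 [ 0.43792862 -0.20937769  0.22712051] [ 0.11167616  0.46425466 -0.00197585] [0.13598602 0.38911633 0.01123871] 0.022032238813272723 [-0.849 -0.784  2.347  0.44   1.139  0.738]
```

View pics/wrist6.png

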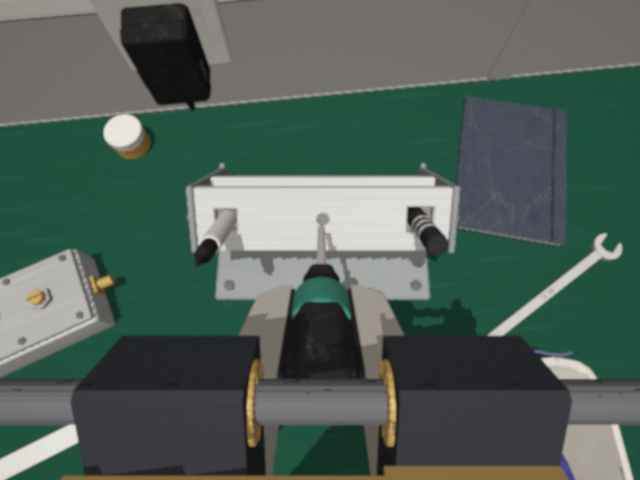

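View pics/side6c.png

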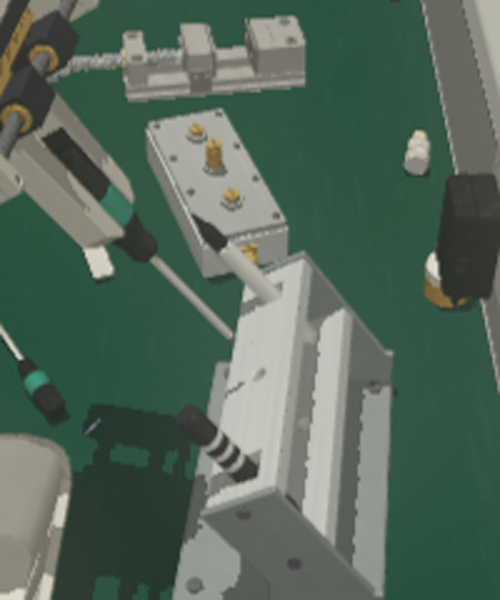

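>>> carry_out(steps=[{"xyz":[-0.3,0.05,0.8],"rot":[0.2,2,0]},{"xyz":[-0.3,0.05,2],"rot":[0.7,6,0]},{"xyz":[0,0.05,3.4],"rot":[1.1,10,0]},{"xyz":[0,0.05,4.8],"rot":[1.6,14,0]},{"xyz":[0,0.05,6.2],"rot":[2.1,18,0]},{"xyz":[0,0.05,7.6],"rot":[2.5,22,0]},{"xyz":[0,0.05,9],"rot":[3,26,0]},{"xyz":[0,0.05,10],"rot":[3.4,30,0]},{"xyz":[0,0.05,10.5],"rot":[3.8,33.5,0]},{"xyz":[0,0.05,10.5],"rot":[3.9,34.8,0]}])

```text
t: 6.65
tool_pos: [0.4389, -0.2085, 0.3305]
orientation: [2.093, -2.342, -0.005]
force: [-0.4, -0.1, -1.1]
opening: 0.022
```

>>> carry_out(steps=[{"xyz":[0,0,0],"rot":[0,0,0]},{"xyz":[0,0,0],"rot":[0,0,0]},{"xyz":[0,0,0],"rot":[0,0,0]}])

```text
t: 6.95
tool_pos: [0.4375, -0.2086, 0.3303]
orientation: [-2.091, 2.343, 0.002]
force: [-0.5, 0.3, 0.0]
opening: 0.022
```

```bash
python3 - <<'E'
from h import *
s=read_state();print(s['t'],s['tool_pos'],s['force'],s['wrist_torque'],s['opening'],s['q'].round(3))
print(R.from_rotvec(s['orientation']).as_matrix().round(4))
for n in ['wrist','side','top']:
    np.save(f'{n}7.npy',calibration(n),allow_pickle=True)
    cv2.imwrite(f'pics/{n}7.png',read_camera(n)[:,:,::-1])
delta((.492,.0575,.33),Rt(-6.5,0),s)
E
```

```text
6.95 [ 0.43749878 -0.20860144  0.33027241] [-0.52141154  0.27339252  0.04483281] [-0.02541497  0.04267641  0.01670781] 0.022008699846459874 [-5.520e-01 -2.030e-01  1.643e+00  1.000e-03  1.703e+00  1.133e+00]
[[-1.133e-01 -9.936e-01 -3.000e-04]
 [-9.936e-01  1.133e-01  1.400e-03]
 [-1.300e-03  4.000e-04 -1.000e+00]]
xyz cm [ 5.45 26.61 -0.03] rot deg [-0.08 -0.01  0.  ] 0.1
```

View pics/wrist7.png

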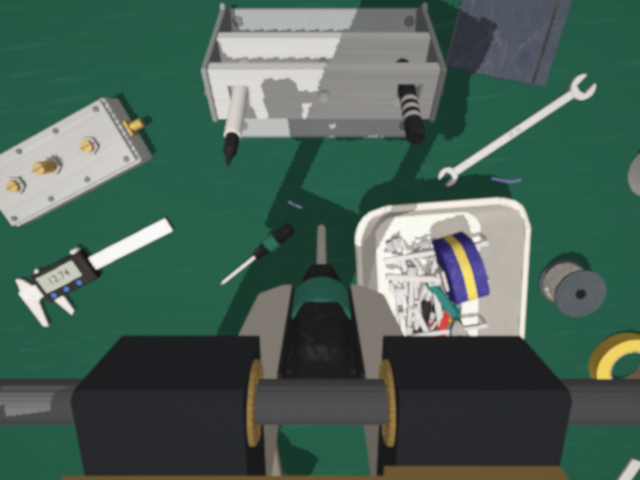

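View pics/side7.png

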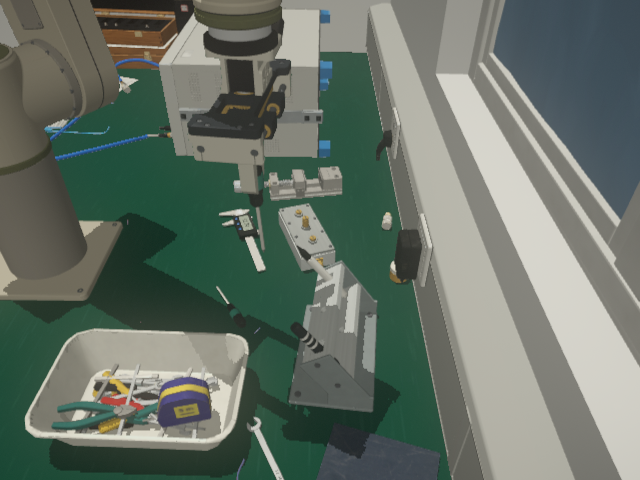

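```bash
python3 - <<'E'
from h import *
s=read_state();c=calibration('wrist')
M=R.from_rotvec(s['orientation']).as_matrix()
for z in (.036,.05,.1,.115,.12,.125): print(z,proj(c,s['tool_pos']+M@np.array([0,0,z])).round(1), proj(c,s['tool_pos']+M@np.array([0,-.005,z])).round(1))
im=cv2.imread('pics/wrist7.png')[215:345,270:375]
cv2.imwrite('pics/w7c.png',cv2.resize(im,None,fx=5,fy=5,interpolation=cv2.INTER_CUBIC))
im=cv2.imread('pics/side7.png')[140:260,210:310]
cv2.imwrite('pics/s7c.png',cv2.resize(im,None,fx=5,fy=5,interpolation=cv2.INTER_CUBIC))
im=cv2.imread('pics/top7.png')
cv2.imwrite('pics/t7.png',im)
E
```

```text
0.036 [[323.1 284.7]] [[323.1 274.6]]
0.05 [[322.9 273.6]] [[323.  264.1]]
0.1 [[322.5 243.6]] [[322.5 235.6]]
0.115 [[322.4 236.6]] [[322.5 229.1]]
0.12 [[322.4 234.4]] [[322.4 227. ]]
0.125 [[322.4 232.3]] [[322.4 225. ]]
```

View pics/w7c.png

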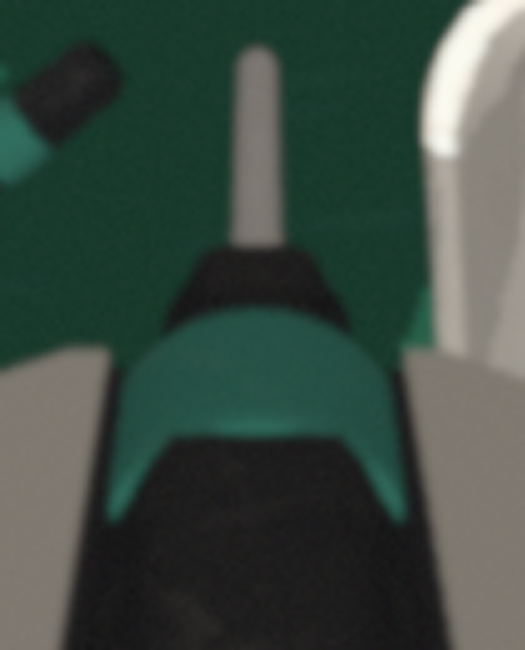

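View pics/s7c.png

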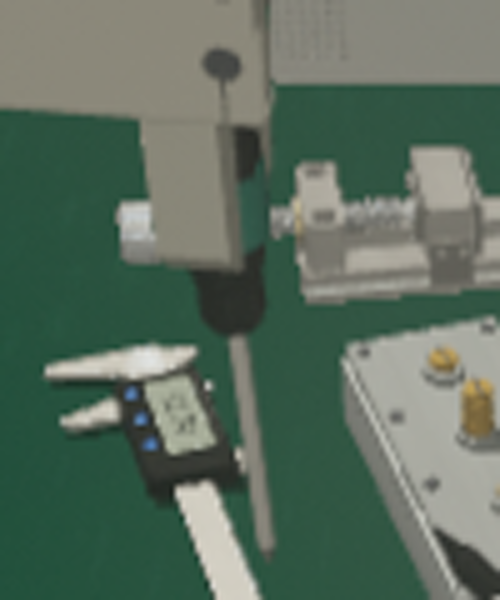

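View pics/t7.png

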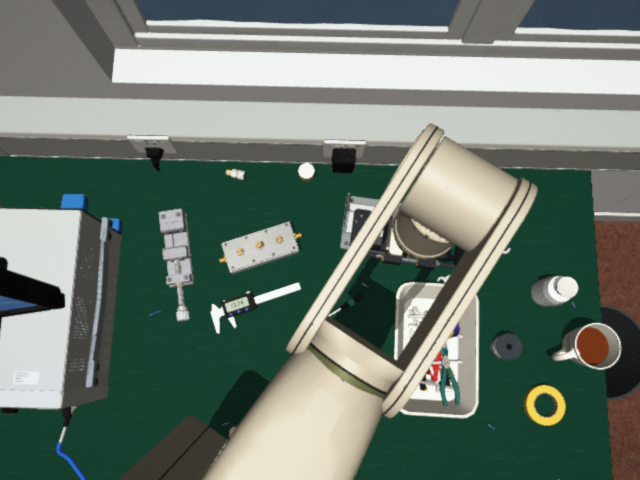

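```bash
python3 - <<'E'
from h import *
np.set_printoptions(precision=4,suppress=True)
s=read_state();c=calibration('wrist');S=calibration('side')
M=R.from_rotvec(s['orientation']).as_matrix()
for n,w,sd in (('tip',(321.4,225.5),(263.4,250.5)),('root',(321.6,263),(257.2,206.5))):
    X,r=tri((c,w),(S,sd)); print(n,X,'tool',M.T@(X-s['tool_pos']),r)
# side slope for vertical line
X=s['tool_pos']+M@np.array([0,-.004,.12]);print(proj(S,[X,X+[0,0,.081],X+[.005,0,.081],X+[0,.005,.081]]))
E
```

```text
tip [ 0.4442 -0.2087  0.2094] tool [-0.0007 -0.0066  0.1214] [array([-0.03, -1.43]), array([-0.66, -0.18])]
root [ 0.4425 -0.2086  0.2826] tool [-0.0007 -0.0049  0.0483] [array([-0. ,  2.5]), array([0.9 , 0.33])]
[[260.7139 249.7042]
 [256.8176 201.1062]
 [260.779  201.1584]
 [257.2099 198.8402]]
```

>>> carry_out(steps=[{"xyz":[0.3,1.5,0],"rot":[0.1,1,0]},{"xyz":[0.8,4,0],"rot":[0.22,2,0]},{"xyz":[1.4,7,0],"rot":[0.22,2,0]},{"xyz":[2,10.5,0],"rot":[0.22,2,0]},{"xyz":[2.7,14,0],"rot":[0.22,2,0]},{"xyz":[3.4,17.5,0],"rot":[0.22,2,0]},{"xyz":[4,21,-1],"rot":[0.22,2,0]},{"xyz":[4.6,24,-3],"rot":[0.22,2,0]},{"xyz":[5,26,-5],"rot":[0.22,2,0]},{"xyz":[5.1,26.6,-6],"rot":[0.22,2,0]}])

```text
t: 8.1
tool_pos: [0.4882, 0.059, 0.2689]
orientation: [2.078, -2.323, -0.045]
force: [-0.3, -0.4, -1.5]
opening: 0.022
```

>>> carry_out(steps=[{"xyz":[0,0,0],"rot":[0,0,0]},{"xyz":[0,0,0],"rot":[0,0,0]},{"xyz":[0,0,0],"rot":[0,0,0]},{"xyz":[0,0,0],"rot":[0,0,0]}])

```text
t: 8.5
tool_pos: [0.4894, 0.0564, 0.272]
orientation: [2.076, -2.328, -0.04]
force: [-0.3, -0.4, -0.3]
opening: 0.0217
```

```bash
python3 - <<'E'
from h import *
s=read_state();print(s['t'],s['tool_pos'],s['force'],s['wrist_torque'],s['opening'],s['q'].round(3))
for n in ['wrist','side','top']:
    cv2.imwrite(f'pics/{n}8.png',read_camera(n)[:,:,::-1])
im=cv2.imread('pics/wrist8.png')[180:310,270:375]
cv2.imwrite('pics/w8c.png',cv2.resize(im,None,fx=5,fy=5,interpolation=cv2.INTER_CUBIC))
im=cv2.imread('pics/side8.png')[110:240,250:370]
cv2.imwrite('pics/s8c.png',cv2.resize(im,None,fx=6,fy=6,interpolation=cv2.INTER_CUBIC)[:, :])
E
```

```text
8.5 [0.48944135 0.05636859 0.27201012] [-0.28289212 -0.35696135 -0.34211108] [ 0.00578234 -0.02707981 -0.00622956] 0.02168190086385479 [ 0.007 -0.143  1.695  0.005  1.623  1.692]
```

View pics/w8c.png

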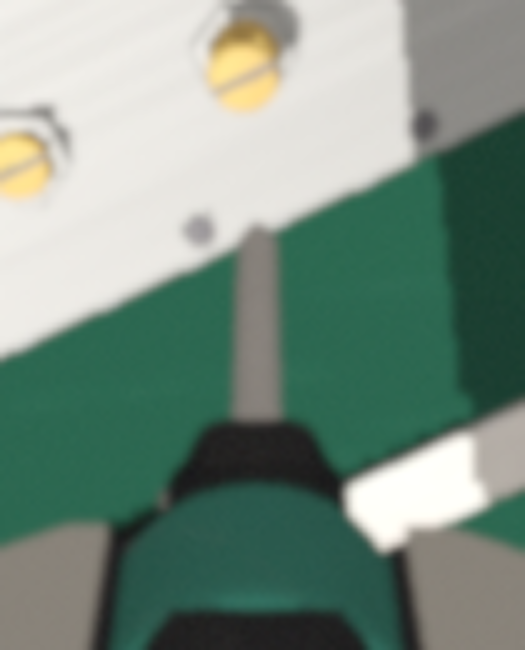

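View pics/s8c.png

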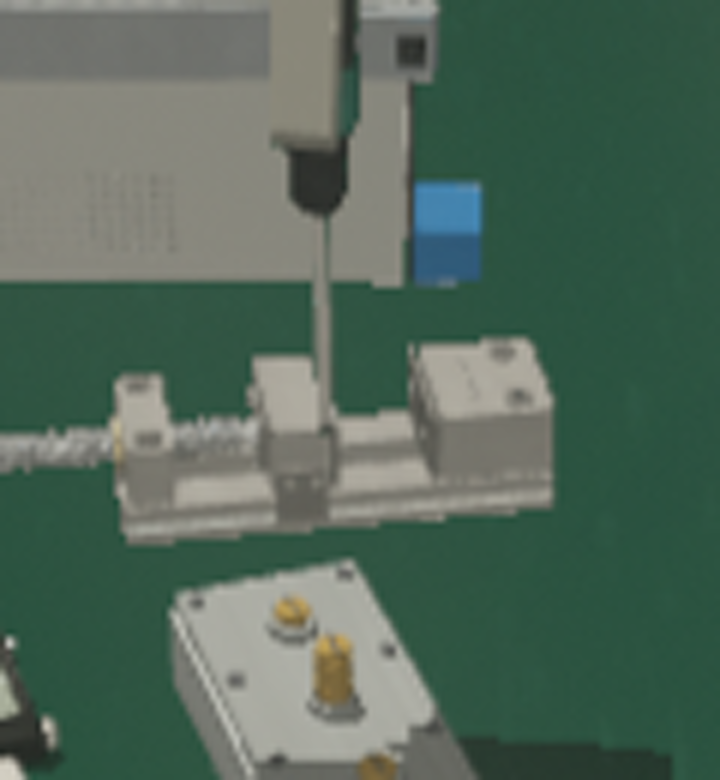

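View pics/wrist8.png

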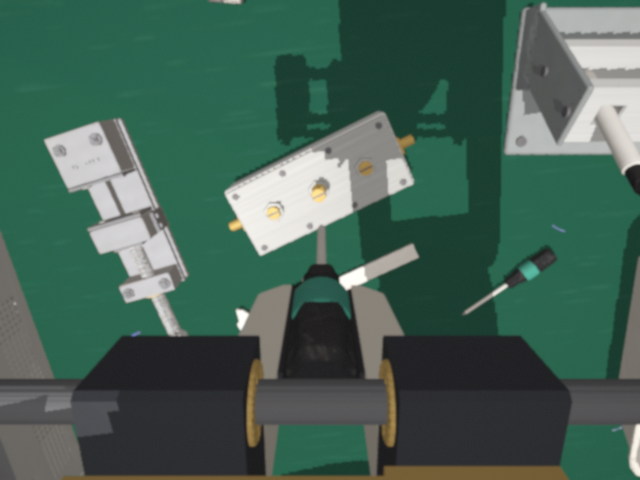

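View pics/top8.png

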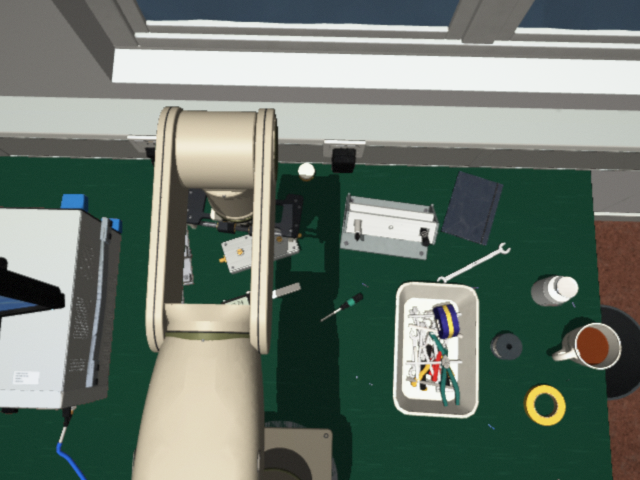

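```bash
python3 - <<'E'
from h import *
np.set_printoptions(precision=4,suppress=True)
s=read_state();c=calibration('wrist');S=calibration('side');T=calibration('top')
M=R.from_rotvec(s['orientation']).as_matrix();print(M)
sw=(318.5,195.4);ss=(305.5,217.2);st=(259,244.4)
print('screw',onz(c,sw,.066),onz(S,ss,.066),onz(T,st,.066),tri((c,sw),(S,ss)),tri((c,sw),(T,st)))
X,r=tri((c,(321.5,226.2)),(S,(304.3,180.8)));print('tip',X,r,M.T@(X-s['tool_pos']))
Xr,r=tri((c,(321.6,264)),(S,(303.2,145.8)));print('root',Xr,r,M.T@(Xr-s['tool_pos']))
print(proj(S,[X,X+[0,0,.081],X+[.005,0,.081]]))
# wrist: predicted root px if vertical
print(proj(c,[X,X+[0,0,.081],X+[-.005,0,.081]]))
E
```

```text
[[-0.1139 -0.9929 -0.0345]
 [-0.9935  0.1138  0.0049]
 [-0.001   0.0349 -0.9994]]
screw [0.4917 0.0596 0.066 ] [0.4954 0.0584 0.066 ] [0.4894 0.058  0.066 ] (array([0.4936, 0.0594, 0.0659]), [array([ 0.07, -2.27]), array([-0.92, -0.26])]) (array([0.4904, 0.0592, 0.0598]), [array([ 0.71, -0.2 ]), array([-0.29,  0.03])])
tip [0.4923 0.057  0.1519] [array([ 0.11, -2.23]), array([-0.73, -0.27])] [-0.0005 -0.0072  0.1193]
root [0.4928 0.0571 0.2239] [array([-0.11,  1.55]), array([0.39, 0.18])] [-0.0007 -0.0053  0.0473]
[[303.5717 180.5323]
 [303.243  141.4194]
 [306.0996 141.4631]]
[[321.6131 223.9742]
 [321.7795 273.935 ]
 [322.9898 283.7074]]
```

>>> carry_out(steps=[{"xyz":[0,0,-0.5],"rot":[0,0,0]},{"xyz":[0,0.1,-1.5],"rot":[0,0,0]},{"xyz":[0,0.2,-2.5],"rot":[0,0,0]},{"xyz":[0,0.2,-3.5],"rot":[0,0,0]},{"xyz":[0,0.2,-4.5],"rot":[0,0,0]},{"xyz":[0,0.2,-5.1],"rot":[0,0,0]},{"xyz":[0,0.2,-5.3],"rot":[0,0,0]},{"xyz":[0,0.2,-5.3],"rot":[0,0,0]},{"xyz":[0,0.2,-5.3],"rot":[0,0,0]},{"xyz":[0,0.2,-5.3],"rot":[0,0,0]}])

```text
t: 9.65
tool_pos: [0.4893, 0.0593, 0.2184]
orientation: [2.077, -2.327, -0.042]
force: [0.3, -0.0, -1.1]
opening: 0.022
```

```bash
python3 - <<'E'
from h import *
s=read_state();print(s['t'],s['tool_pos'],s['force'],s['opening'],s['q'].round(3))
for n in ['wrist','side']:
    cv2.imwrite(f'pics/{n}9.png',read_camera(n)[:,:,::-1])
im=cv2.imread('pics/wrist9.png')[150:290,260:380]
cv2.imwrite('pics/w9c.png',cv2.resize(im,None,fx=5,fy=5,interpolation=cv2.INTER_CUBIC)[:600])
im=cv2.imread('pics/side9.png')[140:250,260:360]
cv2.imwrite('pics/s9c.png',cv2.resize(im,None,fx=6,fy=6,interpolation=cv2.INTER_CUBIC)[:600])
E
```

```text
9.65 [0.48927794 0.05927372 0.21836178] [ 0.31987192 -0.02973403 -1.05644764] 0.021964958527934723 [ 0.013 -0.12   1.772  0.005  1.525  1.696]
```

View pics/w9c.png

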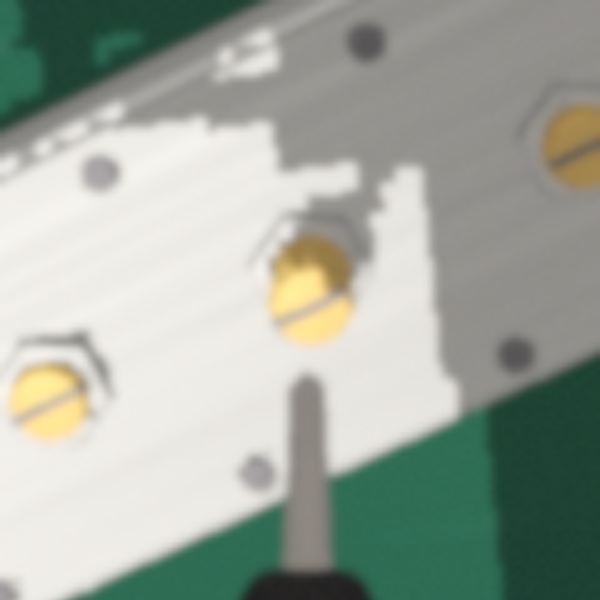

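View pics/s9c.png

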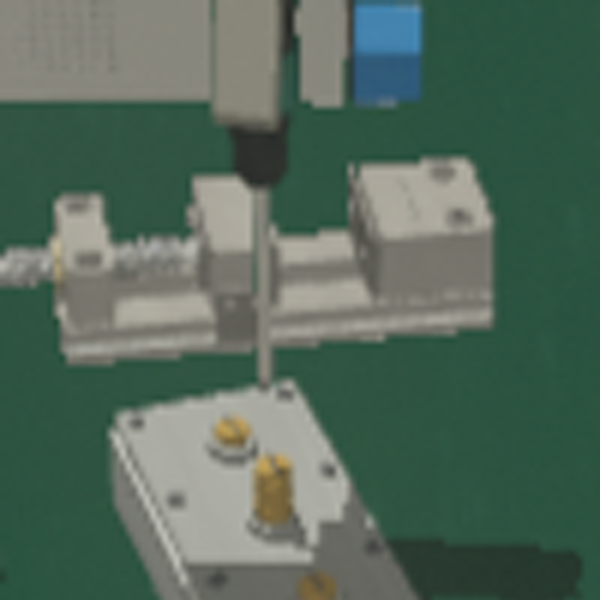

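```bash
python3 - <<'E'
from h import *
np.set_printoptions(precision=4,suppress=True)
s=read_state();c=calibration('wrist');S=calibration('side')
M=R.from_rotvec(s['orientation']).as_matrix()
sw=(322.2,210.5);ss=(305.5,217.4)
print('screw',onz(c,sw,.066),onz(S,ss,.066),tri((c,sw),(S,ss)))
tw=(321.4,226);tS=(304.2,203.6)
X,r=tri((c,tw),(S,tS));print('tip',X,r,M.T@(X-s['tool_pos']))
for z in (.096,.099,.102): print(z,'wrist tip',onz(c,tw,z),'side tip',onz(S,tS,z))
print(proj(S,[X,X+[0,0,.081],X+[.005,0,.081]]))
# subpixel shank centre in side img
im=cv2.imread('pics/side9.png').astype(float)
E
```

```text
screw [0.4925 0.0591 0.066 ] [0.4955 0.0577 0.066 ] (array([0.494 , 0.0588, 0.0657]), [array([ 0.12, -2.14]), array([-0.74, -0.25])])
tip [0.492  0.0597 0.0982] [array([ 0.13, -1.79]), array([-0.56, -0.21])] [-0.0006 -0.0069  0.1199]
0.096 wrist tip [0.4901 0.0599 0.096 ] side tip [0.493  0.0621 0.096 ]
0.099 wrist tip [0.491  0.0598 0.099 ] side tip [0.4931 0.0579 0.099 ]
0.102 wrist tip [0.4919 0.0597 0.102 ] side tip [0.4932 0.0537 0.102 ]
[[303.6361 203.388 ]
 [303.3238 167.0794]
 [306.0686 167.119 ]]
```

>>> carry_out(steps=[{"xyz":[0.1,0,0],"rot":[0.05,0.4,0]},{"xyz":[0.25,-0.04,-0.1],"rot":[0.1,0.9,0]},{"xyz":[0.39,-0.08,-0.3],"rot":[0.1,0.9,0]},{"xyz":[0.39,-0.08,-0.6],"rot":[0.1,0.9,0]},{"xyz":[0.39,-0.08,-0.9],"rot":[0.1,0.9,0]},{"xyz":[0.39,-0.08,-1.15],"rot":[0.1,0.9,0]},{"xyz":[0.39,-0.08,-1.25],"rot":[0.1,0.9,0]},{"xyz":[0.39,-0.08,-1.25],"rot":[0.1,0.9,0]},{"xyz":[0.39,-0.08,-1.25],"rot":[0.1,0.9,0]},{"xyz":[0.39,-0.08,-1.25],"rot":[0.1,0.9,0]}])

```text
t: 10.75
tool_pos: [0.4929, 0.0585, 0.2055]
orientation: [2.069, -2.318, -0.06]
force: [-0.7, -0.6, -1.1]
opening: 0.022
```

```bash
python3 - <<'E'
from h import *
s=read_state();print(s['t'],s['tool_pos'],s['force'],s['opening'],s['q'].round(3))
for n in ['wrist','side']:
    cv2.imwrite(f'pics/{n}10.png',read_camera(n)[:,:,::-1])
im=cv2.imread('pics/wrist10.png')[180:280,270:370]
cv2.imwrite('pics/w10c.png',cv2.resize(im,None,fx=6,fy=6,interpolation=cv2.INTER_CUBIC)[:600])
im=cv2.imread('pics/side10.png')[150:240,270:350]
cv2.imwrite('pics/s10c.png',cv2.resize(im,None,fx=6.5,fy=6.5,interpolation=cv2.INTER_CUBIC)[:600])
E
```

```text
10.75 [0.49289103 0.05848708 0.20545637] [-0.72261541 -0.58935164 -1.06315208] 0.021989679321056745 [ 0.01  -0.087  1.764  0.007  1.515  1.693]
```

View pics/w10c.png

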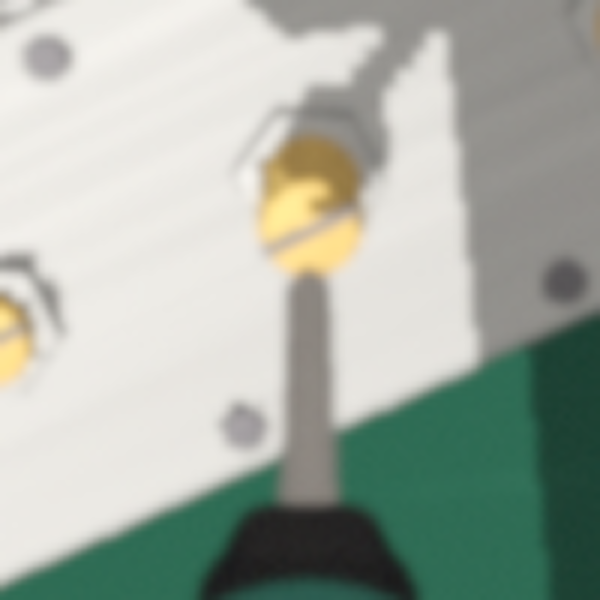

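View pics/s10c.png

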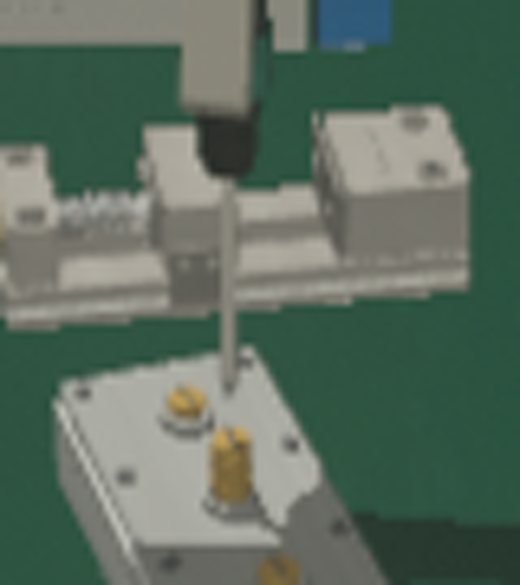

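```bash
python3 - <<'E'
from h import *
np.set_printoptions(precision=4,suppress=True)
s=read_state();c=calibration('wrist');S=calibration('side')
M=R.from_rotvec(s['orientation']).as_matrix()
sw=(321.7,217.4);ss=(305.5,217.4)
print('screw',onz(c,sw,.066),onz(S,ss,.066),tri((c,sw),(S,ss)))
tw=(321.5,225.9);tS=(305.2,210.9)
X,r=tri((c,tw),(S,tS));print('tip',X,r,M.T@(X-s['tool_pos']))
for z in (.084,.086,.088): print(z,'wrist tip',onz(c,tw,z),'side tip',onz(S,tS,z))
print(proj(S,[X,X+[0,0,.081],X+[.005,0,.081]]))
# subpixel shank centreline in side picture over the green strip and bench
g=cv2.imread('pics/side10.png')[:,:,1].astype(int)
for r in (180,185,190,195,200,203,206,209): print(r,g[r,299:312])
E
```

```text
screw [0.4925 0.0591 0.066 ] [0.4955 0.0577 0.066 ] (array([0.494 , 0.0588, 0.0659]), [array([ 0.18, -2.21]), array([-0.73, -0.28])])
tip [0.4933 0.059  0.0817] [array([ 0.25, -2.72]), array([-0.85, -0.34])] [-0.0004 -0.0066  0.1236]
0.084 wrist tip [0.4922 0.0593 0.084 ] side tip [0.495  0.0547 0.084 ]
0.086 wrist tip [0.4928 0.0592 0.086 ] side tip [0.4951 0.052  0.086 ]
0.088 wrist tip [0.4935 0.0591 0.088 ] side tip [0.4952 0.0492 0.088 ]
[[304.3465 210.5552]
 [304.0767 175.0313]
 [306.792  175.0696]]
180 [169 170 171 169 161 140 132 154 165 168 169 168 167]
185 [117 116 116 116 117 132 132 112 117 119 119 119 120]
190 [102  96  99 123 115 133 133 138 164 168 168 167 168]
195 [ 95  96  95  96  96 129 131 151 155 161 161 159 159]
200 [ 84  85  84  85  89 126 131  97  85  84  84  85  84]
203 [ 85  85  84  85  89 127 132 104 125 132  96  85  85]
206 [172 171 171 170 158 134 132 108 128 128 168 140  95]
209 [163 169 171 171 171 124 105 148 168 172 171 171 171]
```

```bash
python3 - <<'E'
from h import *
a=cv2.imread('pics/side10.png')
print(a[203:230,304:307].tolist())
im=a[195:235,285:325]
cv2.imwrite('pics/s10d.png',cv2.resize(im,None,fx=14,fy=14,interpolation=cv2.INTER_NEAREST))
b=cv2.imread('pics/wrist10.png')[200:240,300:345]
cv2.imwrite('pics/w10d.png',cv2.resize(b,None,fx=14,fy=14,interpolation=cv2.INTER_NEAREST))
E
```

```text
[[[116, 127, 127], [121, 132, 135], [91, 104, 91]], [[119, 130, 131], [122, 133, 135], [102, 112, 107]], [[125, 135, 136], [121, 132, 134], [94, 100, 101]], [[124, 134, 136], [121, 132, 134], [101, 108, 109]], [[125, 135, 137], [121, 131, 133], [122, 131, 132]], [[119, 128, 129], [112, 122, 123], [124, 133, 132]], [[115, 124, 123], [97, 105, 106], [139, 148, 145]], [[133, 141, 140], [118, 127, 126], [156, 165, 163]], [[149, 158, 156], [148, 157, 156], [160, 169, 167]], [[162, 170, 169], [162, 171, 169], [162, 171, 169]], [[162, 171, 170], [162, 171, 170], [162, 171, 170]], [[159, 167, 166], [162, 170, 169], [163, 171, 170]], [[138, 154, 158], [144, 158, 161], [146, 166, 175]], [[98, 148, 170], [98, 128, 143], [90, 154, 182]], [[89, 159, 188], [100, 127, 142], [84, 137, 162]], [[83, 150, 177], [86, 131, 150], [67, 93, 104]], [[68, 118, 141], [65, 111, 132], [65, 101, 117]], [[62, 106, 126], [65, 115, 137], [65, 113, 134]], [[64, 110, 131], [65, 112, 134], [60, 102, 122]], [[60, 101, 120], [60, 102, 122], [60, 101, 120]], [[59, 100, 119], [61, 103, 122], [60, 101, 120]], [[62, 106, 127], [60, 102, 122], [59, 100, 119]], [[64, 110, 131], [61, 104, 124], [60, 102, 120]], [[64, 101, 118], [64, 103, 120], [65, 101, 117]], [[111, 128, 133], [88, 109, 117], [87, 104, 110]], [[136, 144, 144], [108, 116, 115], [103, 110, 109]], [[105, 112, 110], [99, 106, 104], [97, 104, 102]]]
```

View pics/s10d.png

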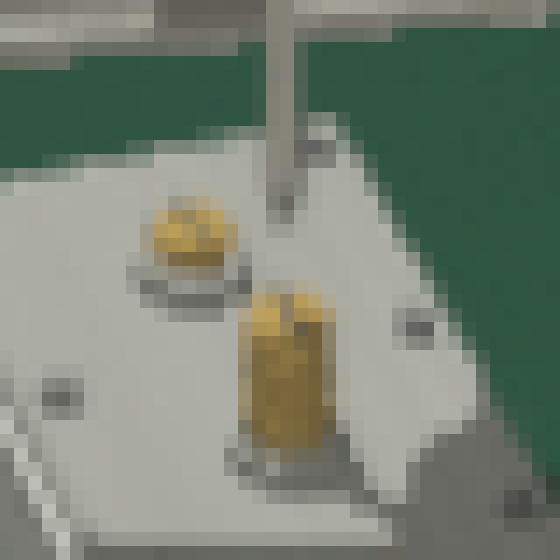

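View pics/w10d.png

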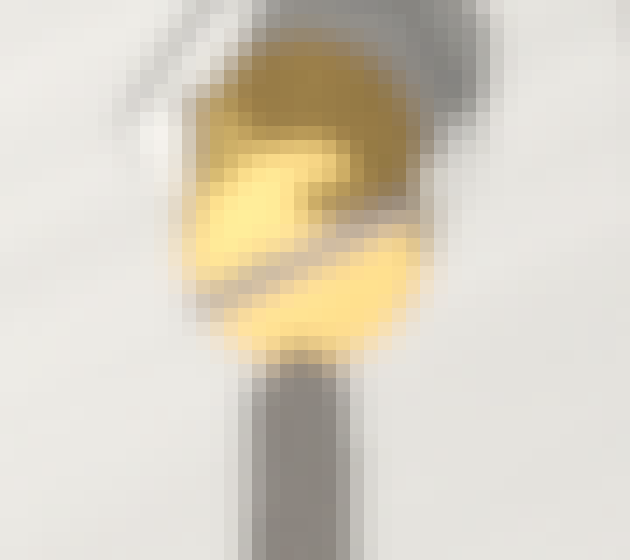

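```bash
python3 - <<'E'
from h import *
S=calibration('side')
print('screw pred row',proj(S,[.4935,.059,.066]),'obs 305.07,217.1')
for n,tcp,row,tip in (('side7',(.4375,-.2086,.3303),None,(.4442,-.2087)),('side8',.2720,180.3,(.4923,.057)),('side10',.2055,211.2,(.4933,.059))):
    if row is None: tcp=.3303
    zs=np.linspace(.05,.25,401); rows=np.array([proj(S,[*tip,z])[0,1] for z in zs])
    if row: print(n, 'z tip raw',np.interp(-row,-rows[::1] if rows[0]<rows[-1] else -rows, zs),'bias-corr',np.interp(-(row+ (proj(S,[.4935,.059,.066])[0,1]-217.1)),-rows,zs),'tcp',tcp)
a=cv2.imread('pics/side8.png')[170:200,290:320];b=cv2.imread('pics/side9.png')[190:220,290:320];d=cv2.imread('pics/side7.png')[235:265,250:280]
cv2.imwrite('pics/cmp.png',cv2.resize(np.hstack([a,b,d]),None,fx=8,fy=8,interpolation=cv2.INTER_NEAREST))
E
```

```text
screw pred row [[304.51780679 216.9951489 ]] obs 305.07,217.1
side8 z tip raw 0.1524453669025271 bias-corr 0.15267486909130965 tcp 0.272
side10 z tip raw 0.08009426107304449 bias-corr 0.08034697808305813 tcp 0.2055
```

View pics/cmp.png

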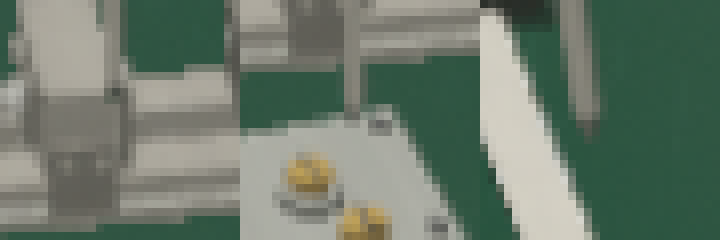

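```bash
python3 - <<'E'
from h import *
S=calibration('side')
for y in (-.2087,-.208,-.210):
  zs=np.linspace(.15,.25,401); rows=np.array([proj(S,[.443,y,z])[0,1] for z in zs])
  for row in (251.8,252.2): print(y,row,.3303-np.interp(-row,-rows,zs))
E
```

```text
-0.2087 251.8 0.12358324412439356
-0.2087 252.2 0.12430954845524247
-0.208 251.8 0.12418949395112239
-0.208 252.2 0.1249167767963516
-0.21 251.8 0.12245737225588069
-0.21 252.2 0.1231818732943771
```

```bash
python3 - <<'E'
from h import *
a=cv2.imread('pics/side10.png').astype(float)
w=np.clip(a[217:226,298:315,2]-a[217:226,298:315,0]-15,0,60)
print((w*np.arange(298,315)).sum(1)/w.sum(1))
g=a[:,:,1]
for r in (197,198,199,200,201,202,207,208,209,210):
    bg=np.median(np.r_[g[r,298:302],g[r,309:312]]); d=np.abs(g[r,301:309]-bg); d[d<12]=0; print(r,(d*np.arange(301,309)).sum()/d.sum())
b=cv2.imread('pics/wrist10.png').astype(float)
w=np.clip(b[205:224,300:345,2]-b[205:224,300:345,0]-40,0,60);print('wrist screw cols',((w*np.arange(300,345)).sum(1)/w.sum(1)).round(2))
for r in (228,232,236,240): 
    d=np.clip(200-b[r,300:345,1],0,80);print(r,(d*np.arange(300,345)).sum()/d.sum())
E
```

```text
[305.15838509 304.56737589 304.73144876 304.92631579 304.95220588
 304.9330855  304.91481481 305.01831502 305.11934156]
197 304.52777777777777
198 305.14285714285717
199 304.7
200 304.7156862745098
201 304.7227722772277
202 304.70873786407765
207 304.84375
208 304.96153846153845
209 304.8235294117647
210 304.6166666666667
wrist screw cols [321.34 321.2  320.87 320.79 320.84 320.9  320.82 320.61 319.96 318.96
 318.27 318.96 320.23 321.25 322.45 323.5  322.9  321.9  321.4 ]
228 320.97097625329815
232 321.0165876777251
236 321.0
240 321.00452488687785
```

>>> carry_out(steps=[{"xyz":[0.03,0,0.15],"rot":[0,0,0]},{"xyz":[0.03,0,0.35],"rot":[0,0,0]},{"xyz":[0.03,0,0.48],"rot":[0,0,0]},{"xyz":[0.03,0,0.48],"rot":[0,0,0]},{"xyz":[0.03,0,0.48],"rot":[0,0,0]},{"xyz":[0.03,0,0.48],"rot":[0,0,0]},{"xyz":[0.03,0,0.48],"rot":[0,0,0]}])

```text
t: 11.55
tool_pos: [0.493, 0.0585, 0.21]
orientation: [2.069, -2.318, -0.061]
force: [-0.4, 0.2, -0.3]
opening: 0.0223
```

```bash
python3 - <<'E'
from h import *
s=read_state();print(s['t'],s['tool_pos'],s['force'],s['opening'],np.abs(s['dq']).max())
for n in ['wrist','side','top']:
    cv2.imwrite(f'pics/{n}11.png',read_camera(n)[:,:,::-1])
im=cv2.imread('pics/side11.png')[195:235,285:325];b=cv2.imread('pics/wrist11.png')[200:240,300:340]
cv2.imwrite('pics/c11.png',cv2.resize(np.hstack([im,b]),None,fx=10,fy=10,interpolation=cv2.INTER_NEAREST))
S=calibration('side');c=calibration('wrist')
for z in (.084,.086,.088): print(z,proj(S,[.4935,.059,z]),onz(c,(321.4,225.5),z))
E
```

```text
11.55 [0.49304213 0.05848549 0.20996432] [-0.3812225   0.24032889 -0.29397768] 0.022282264043213103 0.0012333864950325045
0.084 [[304.46289485 209.57710487]] [0.4911115 0.0594558 0.084    ]
0.086 [[304.45671459 208.74221544]] [0.49175077 0.05938443 0.086     ]
0.088 [[304.45051833 207.90516316]] [0.49239005 0.05931307 0.088     ]
```

View pics/c11.png

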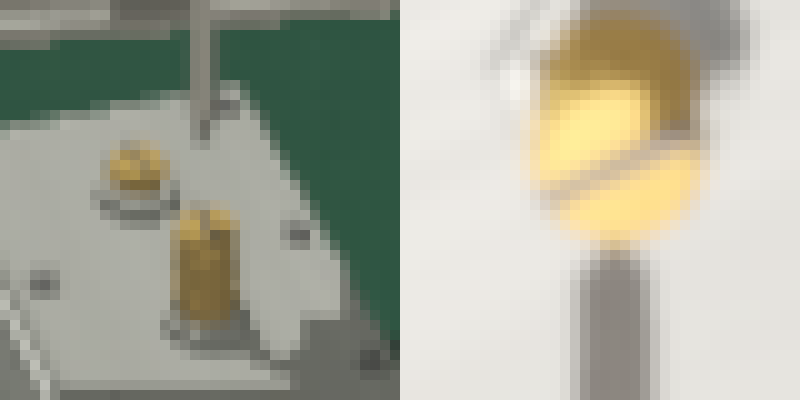

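View pics/side11.png

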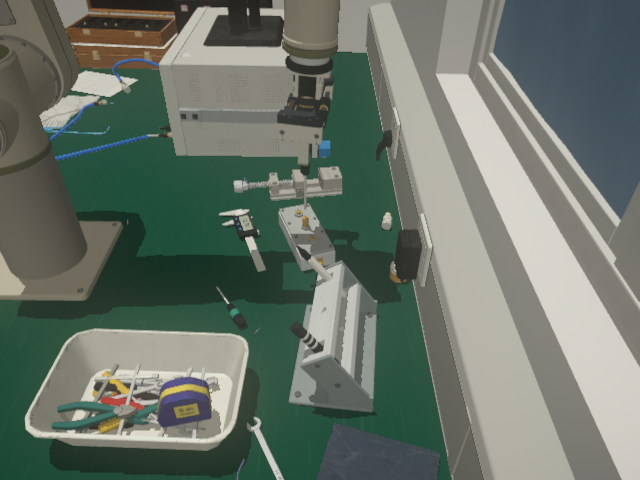

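>>> carry_out(steps=[{"xyz":[0.04,-0.02,0],"rot":[0,0,0]},{"xyz":[0.04,-0.02,0],"rot":[0,0,0]},{"xyz":[0.04,-0.02,0],"rot":[0,0,0]},{"xyz":[0.04,-0.02,0],"rot":[0,0,0]},{"xyz":[0.04,-0.02,0],"rot":[0,0,0]}])

```text
t: 12.2
tool_pos: [0.4935, 0.0583, 0.2101]
orientation: [2.069, -2.318, -0.061]
force: [0.3, 0.4, -1.2]
opening: 0.0219
```

```bash
python3 - <<'E'
from h import *
s=read_state();print(s['t'],s['tool_pos'],s['opening'],np.abs(s['dq']).max())
print(close_job())
E
```

```text
12.2 [0.49351158 0.0582894  0.21008091] 0.02188039756889049 0.0012428685556050703
the job is handed in; nothing more can be done
None
```

I drew the larger green and black screwdriver out of the stand's middle hole and turned it plumb. It is now held still, gripped at 38 N with the fingers 22 mm apart, over the middle tuning screw, which is the tall one. I handed the job in at 12.2 s.

- **Position:** in the last pictures the tip was about 20 mm above the screw's end, off centre by about 0.5 mm in the side view and 0.7 mm in the wrist view. I then made a final 0.4 mm move to centre it and did not take another picture after that.
- **Tilt:** measured in the side view just before the last two small moves, the shank was within about half a degree of plumb.
- **Contact:** the force readings over the filter never passed about 2 N, so nothing was touching. In the last side picture the pen, marker, calipers and adapter stand where they were, and the flux pot was still in place in the last wrist picture that showed it.
- **Disagreements:** the side and wrist cameras differed by about 3 mm on absolute position, so I relied on where the tip sat relative to the screw within each picture. My first height reading was wrong because the blade tip blended into the lid. A closer crop showed the gap was only about 15 mm, so I raised the tip 4.8 mm.

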